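# Check the coating on a saddle bracket

### The job

Take the U-shaped saddle bracket from the green side stand, lay it astride the level bar of the inspection stand so that its whole length is supported, and let go of it. Then take the probe out of its rest block and hold it upright with its sprung tip inside the inked ring on top of the bracket, pressed gently so that the tip is pushed in about half its travel. Finish while still holding the probe there, and leave the loose cup, valve body and drift punch alone.

Things in the scene. Friction and masses are not known exactly. Their poses are not given: they have to be found in the camera images.
- bracket: Loose grey saddle bracket, an inverted U, 40 (x) x 70 (y) x 45 mm high, 110 to 230 g, standing on its legs on the green side stand. Origin: centre of its underside, level with the feet; z up. Web 5 mm thick, legs 4 mm plates, 32 mm apart inside, 40 mm deep below the web. 12 mm bolt hole in the web at y = +20 mm. Either way round on the bar is right. Grip from above across the legs (x, 40 mm).
- saddle (a point): Centre of the underside of the bracket's top web (40 mm above the bracket's origin): the face that comes to rest on the bar.
- spot (a point): Centre of the thin dark inked ring (15 mm outside, 12 mm inside diameter) on the top face of the bracket, on its centre line 16 mm from the middle, at the end away from the bolt hole.
- stand: Fixed steel inspection stand on the workbench: base plate 70 x 170 x 12 mm, two posts (narrower than the bar, at y = +-74 mm) carrying a level flat bar along y. Origin: centre of the base's underside, z up. Bar 24 mm wide (x), 170 mm long (y), 18 mm thick, top 120 mm above the bench; the bracket drops over it with 4 mm play on each side.
- bar_mid (a point): Middle of the top face of the bar; axes as the stand's (y along the bar, z up).
- rest: Fixed grey plastic rest block on the workbench, 60 x 60 x 60 mm, with an upright 28 mm through hole in which the probe stands. Origin: centre of its underside.
- probe: Loose probe, 135 g, upright in the rest block. Origin: on its axis at the underside of its flange (38 mm diameter, 6 mm thick), which lies on the block's top, 60 mm above the bench; z up its axis, away from the tip. Above: black grip, 24 mm diameter, from 6 to 60 mm above the origin, then a 17 mm cap to 65 mm. Below: 24 mm steel barrel to 30 mm below the origin, then the sprung tip.
- tip (a point): Lowest point of the probe's sprung tip (an 8 mm diameter rod with a round end) on the probe's axis: 48 mm below the probe's origin when free, rising toward it as it is pushed in.
- plunger (a joint): How far the probe's tip is pushed in, m: 0 free, 0.010 fully in. Spring: 1 N to start, 3.5 N at half travel (0.005), 6 N fully in.
- cup: Loose aluminium cup, 45 mm diameter, 52 mm high, on the workbench: leave alone. Origin: centre of its underside.
- valve: Loose aluminium valve body with a steel stem, 42 mm diameter, 64 mm high, on the green side stand: leave alone. Origin: centre of its underside.
- drift_punch: Loose steel drift punch lying on the workbench, 16 x 120 mm: leave alone. Origin: centre of its underside, y along it.

How it is judged:
By the outcome, as a careful person would: the job done as asked, in the order asked, and still so for the second after the job is handed in, while the arm keeps its last pose, push and grip.
It also fails if it takes over 59 s, if anything falls off the work surface, if the arm or the gripper's body presses on something with over 40 N, if the wrist force passes 120 N, or if a joint passes its speed limit or range.

### The arm

A 7-joint arm with a two-finger parallel gripper is mounted at the origin on a cart in front of the work surface, level with it; the furniture and walls round the work are solid. World frame = base frame: x ahead of the robot, y to its left, z up, the work surface at z = 0. Lengths are in m, angles in degrees, forces in N, time in s.
With the tool pointing down it reaches from about 0.425 to 0.875 m from the base axis. Payload 4.7 kg.
Tool frame: the origin (TCP) lies at the very end of the fingers, on their centre line; the grasp point (between the pads) lies 19 mm behind it; z points along the fingers, y is the line along which they close (so a half turn about z gives the same grasp; the last joint's range is limited). The gripper opens to 87 mm and grips with 3 to 60 N. Pads are 19 mm wide; open, the fingers measure 117 mm over their backs; the gripper's body (75 mm by 190 mm) begins 51 mm behind the grasp point.
Start: joints at [75.35, 18.392, -4.016, 83.108, 1.295, 78.541, -3.26], TCP at [0.173, -0.627, 0.223] pointing down, gripper open.
Joint ranges: [-163.93, 163.93], [-17.29, 119.83], [-79.2, 71.16], [3.27, 140.29], [-89.18, 269.18], [5.43, 117.66], [-154.24, 154.24]. Speed limits (degrees/s): [147.25, 147.25, 180, 180, 180, 180, 180].

### API

Orientations are given as [roll, pitch, yaw] about the fixed x, y, z axes, in that order (R = Rz(yaw) Ry(pitch) Rx(roll)).
In Python, from cell import get_obs, read_camera, sign_off, silhouettes gives the robot as it stands.
- The arm moves only by the tool play_rows, never from a script. Its argument "steps" is a list that holds one entry, the list of rows, each a list of 7 numbers: the shift along the tool's x, y, z in m, then the turn, a rotation vector about the tool's x, y, z in rad, then the finger opening in m, from 0 to 0.087. A call has 1 to 12 rows; each row shifts and turns the commanded pose from where the row before left it, along the tool's axes as they then stand; what a row does not reach is not made up. A row lasts 1/10 s, in which the tool goes at most 50 mm and 8.59 degrees, less where a joint would pass 70% of its speed; a pose out of reach is approached as far as the arm can. A call is refused whole if a number of a shift passes 0.05 or a number of a turn 0.15, either way. A call with a gripper value outside its range is refused whole. The fingers move at their own pace and stop on an object; "force" is the grip in N (left out, the last holds). Time passes only in rows, so rows that do not move let the fingers close. It gives the time, the measured TCP pose, the force, the opening and the grip force at its end, in the units of the state.
- get_obs(): the state, without advancing time (a new reading comes with each control period).
- read_camera(name): name is "scene" or "top" or "wrist"; returns a dict with "frame" (384x512x3 uint8, red, green, blue), "intrinsics" (3x3 intrinsics, pixels), "k1" (the pictures are not rectified: a ray, as slopes to the right and down, at radius r is drawn at 1 + k1 r^2 times it, then the intrinsics apply), "view" (4x4, takes a point from world to camera coordinates). Camera axes: x right, y up, looking along -z (the intrinsics and any distortion apply to the point x, -y, -z); pixel columns grow to the right and rows downward; lengths in m; the calibration is good to about 2 mm. A picture is of the moment at which its call begins. There is no depth.
- sign_off(): hands the job in; it is judged then, once.
Trained networks look in the newest picture that a camera, given by its name, has taken for a name from the list of things; names that differ only in an ending like _2 or _b are one class to them, and where a whole thing is asked for, a point or a joint stands for the part that bears it (a point fixed in the world has none). Each returns a list of dicts, best first, with "p" (0 to 1); they miss things now and then, are a little off and sometimes report something else, mostly with a low value. They report only what shows in the picture. A call takes as long as a camera call.
- silhouettes(camera, name): "pixels" (384x512 bool, what is visible of it) and "extent" ([left, top, right, bottom] in pixels, round what is visible of it).
The state is a dict: "time_s": time; "qpos": joint angles; "joint_velocities": joint speeds; "effort": joint torques, N m; "tool_pos": TCP position; "tool_rot": TCP orientation; "force": force on the tool from outside, world axes, zero at the start; "wrist_torque": the same for the moment, N m; "grip_width": finger opening in m; "grasp_force": force on a finger pad.
Only numpy, scipy, OpenCV 4.12 (cv2) and the standard library are available. Lean on these libraries where they do the work, as an engineer would, in place of code of your own. Each camera call takes 0.05 s, during which the arm holds its last target. There are 200 camera calls.

## Working session

There is one attempt and no reset: what is moved stays moved. The work goes in short steps, Python scripts to look and compute and a tool call to move; the robot and the scene stay as the last step left them, time stands still between calls to the robot, and variables do not carry over. Pictures are saved under pics/ and viewed, at most 10 in all, crops included, and the job is handed in when it is done.

Besides the shell and the picture viewer there is one more tool, called after ">>>" as a command line: name --argument value ..., lists and objects as JSON in quotes. play_rows: Moves the arm, as the interface text tells. Its arguments: {"type":"object","properties":{"steps":{"type":"array","items":{"type":"array","items":{"type":"array","items":{"type":"number"}}}},"force":{"type":"number"}},"required":["steps"]}

```bash
mkdir -p pics; ls; cat > h.py <<'E'
import numpy as np, cv2
from cell import get_obs, read_camera, sign_off, silhouettes
from scipy.spatial.transform import Rotation as R
def ray(c,uv):
    K=c["intrinsics"];p=np.array([(uv[0]-K[0,2])/K[0,0],(uv[1]-K[1,2])/K[1,1]])
    q=p.copy()
    for _ in range(20): q=p/(1+c["k1"]*(q@q))
    V=np.array(c["view"]);Rt=V[:3,:3]
    return -Rt.T@V[:3,3], Rt.T@np.array([q[0],-q[1],-1])
def atz(c,uv,z):
    o,d=ray(c,uv);return o+d*(z-o[2])/d[2]
def proj(c,P):
    V=np.array(c["view"]);K=np.array(c["intrinsics"]);p=(V[:3,:3]@np.atleast_2d(P).T).T+V[:3,3]
    s=np.c_[p[:,0]/-p[:,2],-p[:,1]/-p[:,2]];r2=(s**2).sum(1,keepdims=True)
    s=s*(1+c["k1"]*r2);return np.c_[s[:,0]*K[0,0]+K[0,2],s[:,1]*K[1,1]+K[1,2]]
def cam(n):
    c=read_camera(n);c={k:(np.array(v) if k!="k1" else v) for k,v in c.items()};return c
def save(c,name): cv2.imwrite("pics/"+name,c["frame"][:,:,::-1])
E
python3 - <<'E'
from h import *
o=get_obs();print(o["time_s"],o["tool_pos"],o["tool_rot"],o["grip_width"])
im=[]
for n in("scene","top","wrist"):
    c=cam(n);save(c,n+"0.png")
    print(n,c["k1"],c["intrinsics"][0],-c["view"][:3,:3].T@c["view"][:3,3])
    for t in("bracket","stand","rest","probe","spot","cup","valve","drift_punch"):
        for s in silhouettes(n,t)[:2]: 
            m=s["pixels"];r=cv2.minAreaRect(np.argwhere(m)[:,::-1].astype(np.float32)) if m.any() else None
            print(n,t,round(s["p"],2),s["extent"],m.sum(),np.round(np.argwhere(m).mean(0)[::-1],1),np.round(r[0],1),np.round(r[1],1),round(r[2],1))
E
```

```text
pics
0.0 [ 0.17303482 -0.62596089  0.22147486] [-1.79890194e+02  8.33916705e-03  1.54584131e+01] 0.08753498542115137
scene 0.030550326509903643 [429.45473845   0.         260.23705666] [-0.74010274  0.59228262  0.7044741 ]
scene bracket 0.95 [182.5, 210.2, 207.9, 228.7] 407 [195.  217.3] [195.2 217.5] [18.1 24.6] 81.9
scene stand 0.78 [287.4, 166.7, 323.9, 208.4] 862 [305.1 187.4] [306.8 184.9] [31.6 48.1] 14.5
scene spot 0.82 [183.4, 206.6, 206.2, 229.8] 404 [194.4 218. ] [194.2 218.2] [17.7 24.7] 78.7
scene valve 0.65 [127.8, 209.6, 143.0, 228.9] 178 [132.9 221.6] [131.7 219.9] [19.2 13.9] 63.4
top 0.0401895742917756 [381.56744784   0.         261.27611203] [0.34869391 0.01238239 1.30158139]
top bracket 0.78 [184.5, 184.9, 202.3, 200.3] 248 [195.4 193. ] [195. 193.] [12. 20.] 90.0
top bracket 0.2 [332.2, 215.6, 348.3, 231.1] 190 [340.3 224.6] [340.2 224.9] [14.3 15.7] 63.4
top stand 0.87 [301.4, 163.6, 354.4, 203.3] 1125 [326.  184.3] [327.9 183.1] [21.3 58.7] 59.0
top rest 0.77 [381.2, 194.8, 405.6, 216.0] 336 [391.8 206. ] [394.1 205.5] [24.7 20.7] 9.5
top probe 0.42 [390.9, 199.9, 406.6, 210.0] 133 [398.6 204.7] [398.5 205. ] [10. 15.] 90.0
top spot 0.8 [183.4, 186.5, 206.6, 197.9] 262 [195.4 193. ] [195.5 193. ] [21. 12.] 0.0
top valve 0.43 [134.9, 170.5, 147.5, 181.9] 140 [142.3 175.8] [142.2 175.8] [12.7 12. ] 45.0
top drift_punch 0.49 [349.4, 224.9, 379.9, 248.2] 170 [362.4 236.5] [364.1 235. ] [ 5.8 35.8] 53.1
wrist -0.019529835930589278 [339.87243536   0.         252.49306022] [ 0.24693227 -0.60739567  0.38485437]
```

```bash
python3 - <<'E'
import cv2
a=cv2.imread("pics/top0.png")[130:290,100:420];b=cv2.imread("pics/scene0.png")[130:290,100:420]
import numpy as np
cv2.imwrite("pics/v1.png",np.vstack([cv2.resize(a,(600,300),interpolation=2),cv2.resize(b,(600,300),interpolation=2)]))
from h import *
c=cam("top")
for n,uv,z in(("bracket_hi",(195,193),.1),("br_z.045",(195,193),.045),("standmid",(327.9,183.1),.12),("rest",(392.5,206),.06),("probe",(398.5,205),.12),("cup",(340.2,224.9),.05),("valve",(142,176),.06),("punch",(364,235),.01)):print(n,atz(c,uv,z))
E
```

```text
bracket_hi [0.48212703 0.25167849 0.1       ]
br_z.045 [0.48823466 0.26263179 0.045     ]
standmid [ 0.51345657 -0.16643036  0.12      ]
rest [ 0.44837775 -0.38144006  0.06      ]
probe [ 0.44677582 -0.38057612  0.12      ]
cup [ 0.3862975  -0.21536457  0.05      ]
valve [0.54193101 0.43630019 0.06      ]
punch [ 0.35466902 -0.30088368  0.01      ]
```

View pics/v1.png

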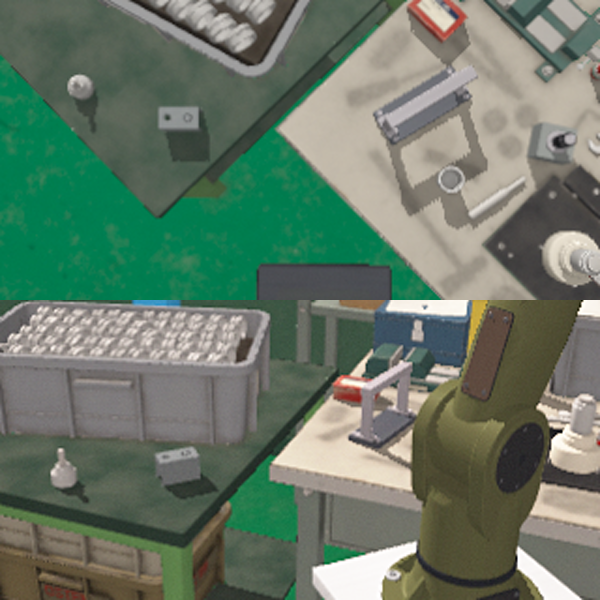

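```bash
cat >> h.py <<'E'
def tri(c1,u1,c2,u2):
    o1,d1=ray(c1,u1);o2,d2=ray(c2,u2)
    s=np.linalg.lstsq(np.c_[d1,-d2],o2-o1,rcond=None)[0]
    a,b=o1+s[0]*d1,o2+s[1]*d2;return (a+b)/2,np.linalg.norm(a-b)
def plan(p0,yaw0,p1,yaw1,n):
    "constant row taking a tool pointing down from p0,yaw0 to p1,yaw1 in n rows"
    w=-np.radians((yaw1-yaw0+180)%360-180)/n
    D=lambda y:R.from_euler("xyz",[180,0,y],degrees=True).as_matrix()
    ys=[yaw0-np.degrees(w)*k for k in range(n)]
    s=np.linalg.solve(sum(D(y) for y in ys),np.array(p1)-p0)
    P=np.array(p0)+np.cumsum([D(y)@s for y in ys],0)
    print("row",np.round(s,4),"rz",round(w,4),"n",n,"path r min %.3f max %.3f"%tuple(f(np.hypot(P[:,0],P[:,1])) for f in(np.min,np.max)))
E
python3 - <<'E'
from h import *
t=cam("top");s=cam("scene")
g=lambda x,y:(x/1.875+100-.25,y/1.875+130-.25)
for n,a,b in(("ring",g(187,118),g(189,154)),("hole",g(167,118),g(166,157)),("valve",g(80,87),g(62,168))):print(n,tri(t,a,s,b))
for n,a in(("barL",g(380,117)),("barR",g(473,75))):print(n,atz(t,a,.12))
print("cap",atz(t,g(567,138),.125))
o=get_obs();print(o["time_s"],o["tool_pos"])
# wrist cam geometry in tool frame
w=cam("wrist");T=R.from_euler("xyz",o["tool_rot"],degrees=True).as_matrix();V=w["view"]
print(T.T@(-V[:3,:3].T@V[:3,3]-o["tool_pos"]),T.T@-V[2,:3],"right",T.T@V[0,:3])
E
```

```text
ring (array([0.48850281, 0.24546673, 0.04316276]), np.float64(0.005525653214876941))
hole (array([0.48937524, 0.28370861, 0.04384423]), np.float64(0.00043048129550516865))
valve (array([0.5477351 , 0.44962694, 0.02648115]), np.float64(0.006544825184589455))
barL [ 0.48465375 -0.08739861  0.12      ]
barR [ 0.55576718 -0.24138394  0.12      ]
cap [ 0.45149707 -0.39000387  0.125     ]
1.5 [ 0.1732493  -0.6265019   0.22260211]
[ 0.07610552  0.0012432  -0.16223446] [-2.76464605e-01  3.93238193e-04  9.61024020e-01] right [-3.61029377e-04  9.99999803e-01 -5.13046448e-04]
```

```bash
python3 - <<'E'
from h import *
t=cam("top");s=cam("scene")
g=lambda x,y:(x/1.875+100-.25,y/1.875+130-.25)
print(tri(t,g(255,73),s,g(258,60)))
for z in(.1,.15,.2):print(atz(t,g(255,73),z),atz(t,g(170,38),z))
o=get_obs();y=o["tool_rot"][2]
plan([.173,-.626,.222],15.46,[.50,-.40,.24],53,12)
plan([.50,-.40,.24],53,[.488,.262,.20],90,17)
plan([.50,-.40,.24],53,[.6,0,.24],75,10)
plan([.6,0,.24],75,[.488,.262,.18],90,8)
E
```

```text
(array([0.54073903, 0.10399542, 0.18356223]), np.float64(0.0253307602499879))
[0.56111804 0.12323927 0.1       ] [0.62111504 0.27013613 0.1       ]
[0.55227868 0.11862631 0.15      ] [0.6097791  0.25941053 0.15      ]
[0.54343933 0.11401336 0.2       ] [0.59844316 0.24868492 0.2       ]
row [ 0.0337 -0.0012 -0.0015] rz -0.0546 n 12 path r min 0.640 max 0.649
row [ 0.0371 -0.014   0.0024] rz -0.038 n 17 path r min 0.541 max 0.626
row [ 0.0404 -0.0094 -0.    ] rz -0.0384 n 10 path r min 0.598 max 0.631
row [ 0.0304 -0.0187  0.0075] rz -0.0327 n 8 path r min 0.554 max 0.591
```

>>> play_rows --steps '[[[0.0337, -0.0012, -0.0015, 0, 0, -0.0546, 0.087], [0.0337, -0.0012, -0.0015, 0, 0, -0.0546, 0.087], [0.0337, -0.0012, -0.0015, 0, 0, -0.0546, 0.087], [0.0337, -0.0012, -0.0015, 0, 0, -0.0546, 0.087], [0.0337, -0.0012, -0.0015, 0, 0, -0.0546, 0.087], [0.0337, -0.0012, -0.0015, 0, 0, -0.0546, 0.087], [0.0337, -0.0012, -0.0015, 0, 0, -0.0546, 0.087], [0.0337, -0.0012, -0.0015, 0, 0, -0.0546, 0.087], [0.0337, -0.0012, -0.0015, 0, 0, -0.0546, 0.087], [0.0337, -0.0012, -0.0015, 0, 0, -0.0546, 0.087], [0.0337, -0.0012, -0.0015, 0, 0, -0.0546, 0.087], [0.0337, -0.0012, -0.0015, 0, 0, -0.0546, 0.087]]]'

```text
time_s: 2.85
tool_pos: [0.5009, -0.3992, 0.2406]
tool_rot: [180.0, 0.0, 53.1]
force: [0.5, -0.6, 0.6]
grip_width: 0.0867
grasp_force: 0.0
```

```bash
python3 - <<'E'
from h import *
w=cam("wrist");save(w,"w1.png")
for t in("probe","rest","stand"):
    for s in silhouettes("wrist",t)[:2]:print(t,s["p"],s["extent"])
plan([.501,-.399,.2406],53.1,[.488,.262,.24],90,17)
E
```

```text
probe 0.78 [189.9, 175.8, 226.0, 223.5]
rest 0.64 [171.2, 144.6, 247.4, 226.1]
stand 0.77 [102.2, 0.0, 215.9, 37.7]
row [ 0.037 -0.014  0.   ] rz -0.0379 n 17 path r min 0.541 max 0.627
```

>>> play_rows --steps '[[[0.0371, -0.014, 0, 0, 0, -0.038, 0.087], [0.0371, -0.014, 0, 0, 0, -0.038, 0.087], [0.0371, -0.014, 0, 0, 0, -0.038, 0.087], [0.0371, -0.014, 0, 0, 0, -0.038, 0.087], [0.0371, -0.014, 0, 0, 0, -0.038, 0.087], [0.0371, -0.014, 0, 0, 0, -0.038, 0.087], [0.0371, -0.014, 0, 0, 0, -0.038, 0.087], [0.0371, -0.014, 0, 0, 0, -0.038, 0.087], [0.0371, -0.014, 0, 0, 0, -0.038, 0.087], [0.0371, -0.014, 0, 0, 0, -0.038, 0.087], [0.0371, -0.014, 0, 0, 0, -0.038, 0.087], [0.0371, -0.014, 0, 0, 0, -0.038, 0.087]]]'

```text
time_s: 4.25
tool_pos: [0.536, 0.0695, 0.2406]
tool_rot: [180.0, 0.0, 79.0]
force: [0.8, -0.5, -0.4]
grip_width: 0.0869
grasp_force: 0.0
```

>>> play_rows --steps '[[[0.0371, -0.014, 0, 0, 0, -0.038, 0.087], [0.0371, -0.014, 0, 0, 0, -0.038, 0.087], [0.0371, -0.014, 0, 0, 0, -0.038, 0.087], [0.0371, -0.014, 0, 0, 0, -0.038, 0.087], [0.0371, -0.014, 0, 0, 0, -0.038, 0.087], [0, 0, 0.03, 0, 0, 0, 0.087], [0, 0, 0.03, 0, 0, 0, 0.087], [0, 0, 0, 0, 0, 0, 0.087]]]'

```text
time_s: 5.05
tool_pos: [0.486, 0.259, 0.1767]
tool_rot: [-179.6, 0.2, 89.9]
force: [-0.5, -1.1, -0.4]
grip_width: 0.0869
grasp_force: 0.0
```

```bash
python3 - <<'E'
from h import *
o=get_obs();print(o["time_s"],o["tool_pos"],o["tool_rot"])
w=cam("wrist");save(w,"w2.png");np.save("w2.npy",w,allow_pickle=True)
for t in("bracket","spot"):
    for s in silhouettes("wrist",t)[:1]:
        m=s["pixels"].astype(np.uint8);print(t,s["p"],s["extent"],cv2.minAreaRect(np.argwhere(m)[:,::-1].astype(np.float32)))
b=cv2.imread("pics/w2.png");a=cv2.imread("pics/w1.png")
cv2.imwrite("pics/v2.png",np.hstack([cv2.resize(a,(400,300),interpolation=3),cv2.resize(b,(400,300),interpolation=3)]))
E
```

```text
5.05 [0.48595414 0.25895551 0.17669444] [-179.63564871    0.22149921   89.87833194]
bracket 0.89 [233.1, 128.1, 279.8, 211.2] ((255.5, 169.5), (81.0, 45.0), 90.0)
spot 0.73 [231.3, 130.9, 278.3, 209.4] ((255.5, 169.0), (80.0, 45.0), 90.0)
```

View pics/v2.png

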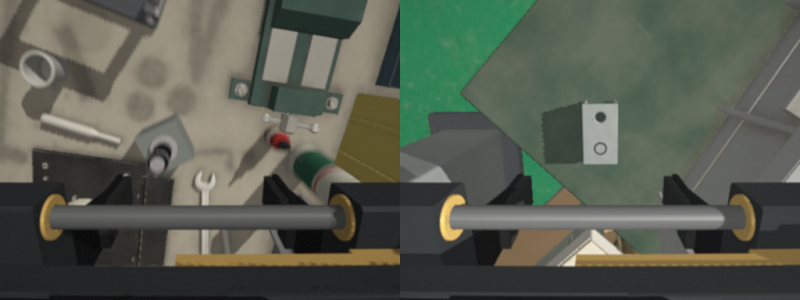

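```bash
python3 - <<'E'
from h import *
w=np.load("w2.npy",allow_pickle=True).item()
g=cv2.cvtColor(w["frame"],cv2.COLOR_RGB2GRAY)
m=np.zeros_like(g);m[118:222,223:290]=(g[118:222,223:290]>125)
cs,_=cv2.findContours(m,0,1);c=max(cs,key=cv2.contourArea)
print(cv2.boundingRect(c),cv2.minAreaRect(c))
bx=cv2.boxPoints(cv2.minAreaRect(c));P=np.array([atz(w,u,.045) for u in bx]);print(P.round(4),P.mean(0))
# dark blobs
d=np.zeros_like(g);d[132:205,238:275]=(g[132:205,238:275]<105)
n,l,st,ce=cv2.connectedComponentsWithStats(d)
for i in range(1,n):
    if st[i,4]>8:print(st[i],ce[i],atz(w,ce[i],.045))
cv2.imwrite("pics/v3.png",cv2.resize(w["frame"][110:225,210:300,::-1],None,fx=5,fy=5,interpolation=2))
E
```

```text
(233, 129, 46, 82) ((255.5, 169.5), (81.0, 45.0), 90.0)
[[0.4692 0.3013 0.045 ]
 [0.5078 0.3013 0.045 ]
 [0.5091 0.2276 0.045 ]
 [0.4678 0.2276 0.045 ]] [0.48846635 0.26444263 0.045     ]
[250 144  13  12 126] [256.3015873  149.46031746] [0.48917436 0.28359978 0.045     ]
[249 183  15  15  46] [256.         189.10869565] [0.4889212  0.24757654 0.045     ]
```

View pics/v3.png

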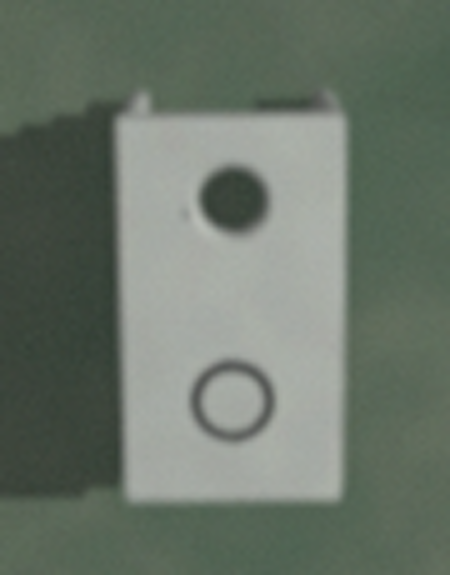

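```bash
python3 - <<'E'
from h import *
for i in range(3):
    cam("wrist") if i else 0;o=get_obs();print(o["tool_pos"],o["tool_rot"])
plan(o["tool_pos"],o["tool_rot"][2],[.489,.2636,.013],90,5)
E
```

```text
[0.48866225 0.26140239 0.18170053] [ 1.79925380e+02 -2.15063248e-02  8.98779033e+01]
[0.48880507 0.26180368 0.182162  ] [ 1.79873408e+02 -4.28382408e-02  8.98977436e+01]
[0.48880153 0.26205373 0.1822998 ] [ 1.79849035e+02 -5.06670677e-02  8.99201969e+01]
row [0.0003 0.     0.0339] rz -0.0003 n 5 path r min 0.555 max 0.556
```

>>> play_rows --steps '[[[0.0015, 0, 0.04, 0, 0, 0, 0.07], [0, 0, 0.04, 0, 0, 0, 0.07], [0, 0, 0.04, 0, 0, 0, 0.07], [0, 0, 0.03, 0, 0, 0, 0.07], [0, 0, 0.019, 0, 0, 0, 0.07], [0, 0, 0, 0, 0, 0, 0.07], [0, 0, 0, 0, 0, 0, 0.03], [0, 0, 0, 0, 0, 0, 0.03], [0, 0, 0, 0, 0, 0, 0.03], [0, 0, 0, 0, 0, 0, 0.03], [0, 0, 0, 0, 0, 0, 0.03]]]' --force 20

```text
time_s: 6.4
tool_pos: [0.4879, 0.2637, 0.0123]
tool_rot: [179.9, -0.0, 90.0]
force: [0.5, 0.1, 4.6]
grip_width: 0.0398
grasp_force: 20.0
```

```bash
python3 - <<'E'
from h import *
plan([.489,.2636,.24],90,[.52,-.164,.24],114.8,12)
plan([.489,.2636,.24],90,[.541,-.21,.26],114.8,12)
plan([.489,.2636,.24],90,[.52,-.164,.24],114.8,11)
E
```

```text
row [-0.0357 -0.0045 -0.    ] rz -0.0361 n 12 path r min 0.484 max 0.545
row [-0.0399 -0.0036 -0.0017] rz -0.0361 n 12 path r min 0.490 max 0.580
row [-0.039  -0.0049 -0.    ] rz -0.0393 n 11 path r min 0.484 max 0.545
```

>>> play_rows --steps '[[[0, 0, -0.02, 0, 0, 0, 0.03], [0, 0, -0.04, 0, 0, 0, 0.03], [0, 0, -0.045, 0, 0, 0, 0.03], [0, 0, -0.045, 0, 0, 0, 0.03], [0, 0, -0.045, 0, 0, 0, 0.03], [0, 0, -0.033, 0, 0, 0, 0.03], [0, 0, 0, 0, 0, 0, 0.03]]]'

```text
time_s: 7.1
tool_pos: [0.4895, 0.2655, 0.2447]
tool_rot: [179.5, -0.2, 90.0]
force: [0.5, 0.4, -1.4]
grip_width: 0.0397
grasp_force: 20.0
```

>>> play_rows --steps '[[[-0.0357, -0.0045, 0, 0, 0, -0.0361, 0.03], [-0.0357, -0.0045, 0, 0, 0, -0.0361, 0.03], [-0.0357, -0.0045, 0, 0, 0, -0.0361, 0.03], [-0.0357, -0.0045, 0, 0, 0, -0.0361, 0.03], [-0.0357, -0.0045, 0, 0, 0, -0.0361, 0.03], [-0.0357, -0.0045, 0, 0, 0, -0.0361, 0.03], [-0.0357, -0.0045, 0, 0, 0, -0.0361, 0.03], [-0.0357, -0.0045, 0, 0, 0, -0.0361, 0.03], [-0.0357, -0.0045, 0, 0, 0, -0.0361, 0.03], [-0.0357, -0.0045, 0, 0, 0, -0.0361, 0.03], [-0.0357, -0.0045, 0, 0, 0, -0.0361, 0.03], [-0.0357, -0.0045, 0, 0, 0, -0.0361, 0.03]]]'

```text
time_s: 8.3
tool_pos: [0.518, -0.1649, 0.238]
tool_rot: [-179.9, -0.1, 114.9]
force: [0.1, 0.1, -2.1]
grip_width: 0.0399
grasp_force: 20.0
```

>>> play_rows --steps '[[[0, 0, 0, 0, 0, 0, 0.03], [0, 0, 0, 0, 0, 0, 0.03], [0, 0, 0, 0, 0, 0, 0.03]]]'

```text
time_s: 8.6
tool_pos: [0.5184, -0.1622, 0.2386]
tool_rot: [-179.9, -0.1, 114.9]
force: [-0.5, 0.3, -2.6]
grip_width: 0.0397
grasp_force: 20.0
```

```bash
python3 - <<'E'
from h import *
w=cam("wrist");save(w,"w3.png");np.save("w3.npy",w,allow_pickle=True);o=get_obs();print(o["time_s"],o["tool_pos"],o["tool_rot"],o["force"])
t=cam("top");im=w["frame"][:,:,::-1].copy()
ex=np.array([np.cos(np.radians(24.8)),np.sin(np.radians(24.8)),0]);ey=np.array([-ex[1],ex[0],0]);m=np.array([.52,-.164,.12])
q=np.array([m+a*.012*ex+b*.085*ey for a,b in((1,1),(1,-1),(-1,-1),(-1,1))])
cv2.polylines(im,[proj(w,q).round().astype(int)],True,(0,0,255),1);print(proj(w,q).round(1).tolist())
tt=np.load("w3.npy",allow_pickle=True)
im2=t["frame"][:,:,::-1].copy();print(proj(t,q).round(1).tolist())
a=cv2.imread("pics/top0.png");cv2.polylines(a,[(proj(t,q)*8).round().astype(int)],True,(0,0,255),1,cv2.LINE_8,3)
cv2.imwrite("pics/v4.png",np.vstack([np.hstack([cv2.resize(a[150:215,290:370],(390,300),interpolation=2),cv2.resize(cv2.imread("pics/top0.png")[150:215,290:370],(390,300),interpolation=2)]),np.hstack([cv2.resize(im,(400,300)),np.zeros((300,380,3),np.uint8)])]))
E
```

```text
8.65 [ 0.51852694 -0.16201322  0.23894979] [-1.79964211e+02 -5.72334493e-02  1.14942590e+02] [ 0.41460561  0.32279614 -1.45030027]
[[268.8, 80.0], [266.1, 272.4], [240.2, 272.3], [238.4, 80.0]]
[[300.6, 188.8], [350.3, 166.3], [353.6, 173.3], [303.9, 195.7]]
```

View pics/v4.png

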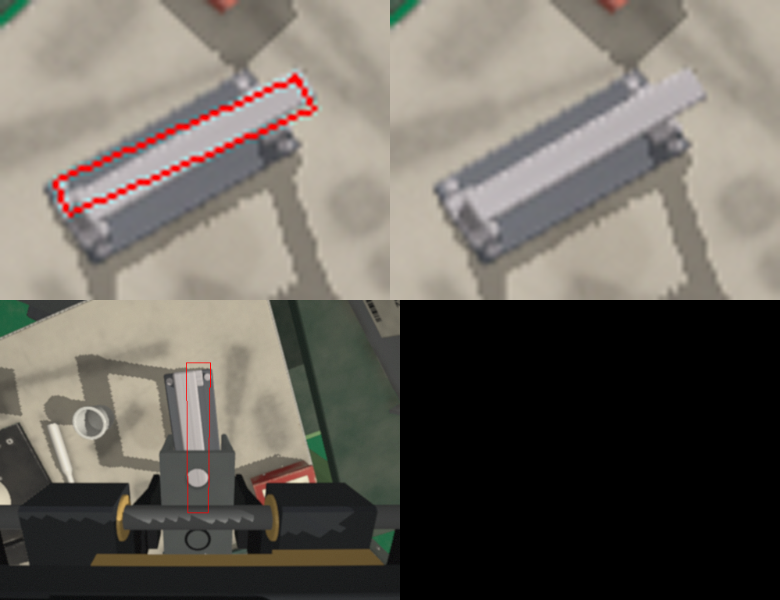

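```bash
python3 - <<'E'
from h import *
w=np.load("w3.npy",allow_pickle=True).item()
im=w["frame"][80:205,190:300,::-1]
cv2.imwrite("pics/v5.png",cv2.resize(im,None,fx=4.8,fy=4.8,interpolation=2))
g=cv2.cvtColor(w["frame"],cv2.COLOR_RGB2GRAY)
for r in range(95,190,12):print(r,g[r,210:280:1].tolist())
E
```

```text
95 [87, 77, 70, 65, 65, 62, 61, 59, 60, 56, 66, 89, 121, 147, 164, 167, 166, 169, 172, 178, 179, 178, 176, 175, 175, 178, 178, 175, 177, 181, 185, 190, 186, 184, 184, 186, 186, 191, 197, 202, 189, 182, 182, 180, 182, 183, 186, 190, 176, 116, 65, 80, 124, 158, 175, 179, 176, 173, 153, 128, 109, 119, 146, 167, 176, 176, 176, 176, 173, 175]
107 [97, 71, 70, 103, 134, 156, 160, 154, 131, 107, 85, 74, 80, 109, 144, 166, 175, 176, 177, 179, 182, 182, 182, 178, 176, 178, 181, 178, 179, 176, 177, 182, 186, 187, 185, 184, 184, 185, 186, 195, 198, 191, 177, 177, 177, 178, 176, 179, 184, 181, 136, 101, 98, 99, 98, 98, 100, 99, 101, 97, 99, 102, 117, 144, 170, 176, 174, 172, 172, 172]
119 [114, 108, 89, 72, 80, 93, 96, 94, 96, 97, 94, 93, 94, 96, 100, 120, 152, 173, 177, 175, 179, 178, 180, 181, 178, 178, 178, 179, 178, 178, 175, 177, 180, 185, 187, 186, 183, 183, 183, 185, 192, 201, 191, 153, 112, 99, 100, 97, 99, 99, 97, 94, 98, 99, 101, 97, 97, 99, 99, 98, 97, 98, 99, 112, 137, 166, 174, 175, 173, 173]
131 [111, 110, 112, 102, 83, 74, 89, 94, 96, 97, 94, 96, 94, 94, 92, 93, 105, 133, 158, 172
[... 830 characters left out ...]
 100, 98, 96, 98, 96, 95, 94, 98, 97, 101, 124, 151, 169]
167 [127, 108, 103, 105, 103, 106, 105, 103, 97, 82, 72, 84, 94, 94, 95, 95, 95, 93, 94, 91, 92, 106, 135, 160, 174, 175, 177, 178, 179, 177, 177, 174, 175, 177, 178, 174, 171, 173, 179, 183, 182, 182, 183, 183, 184, 186, 197, 199, 176, 127, 96, 94, 97, 94, 98, 97, 96, 94, 97, 98, 97, 94, 94, 96, 97, 96, 95, 102, 115, 142]
179 [156, 119, 85, 70, 72, 70, 72, 70, 70, 66, 66, 66, 75, 90, 95, 95, 97, 94, 94, 91, 92, 91, 96, 118, 145, 167, 176, 177, 178, 176, 178, 177, 175, 174, 177, 177, 174, 170, 171, 177, 180, 181, 180, 178, 182, 180, 185, 191, 199, 187, 144, 103, 93, 94, 96, 96, 96, 96, 95, 97, 99, 96, 96, 96, 94, 93, 95, 95, 100, 115]
```

View pics/v5.png

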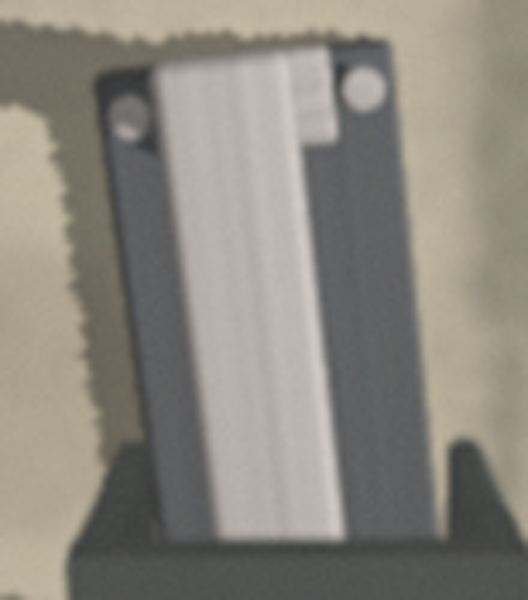

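```bash
python3 - <<'E'
from h import *
w=np.load("w3.npy",allow_pickle=True).item();o=get_obs()
L=np.array([atz(w,u,.12) for u in((225.5,119),(228.7,143),(232,167),(233.6,179))])
Rr=np.array([atz(w,u,.12) for u in((253.0,119),(254.3,131),(255.6,143),(257,155),(258.4,167),(259.8,179))])
f=lambda A:np.polyfit(A[:,1],A[:,0],1)
for A in(L,Rr):
    k,b=f(A);print("yaw",np.degrees(np.arctan(-k)),"x at y=-.164",k*-.164+b)
E=(atz(w,(222.3,94.6),.12)+atz(w,(250.4,90.4),.12))/2
print("width",abs(f(L)@[-.13,1]-f(Rr)@[-.13,1])*np.cos(np.radians(27.5)),"end",E, atz(w,(222.3,94.6),.12),atz(w,(250.4,90.4),.12))
# bracket in hand: hole & ring
g=cv2.cvtColor(w["frame"],cv2.COLOR_RGB2GRAY)
h=np.argwhere(g[215:245,235:270]>140).mean(0)[::-1]+[235,215];print("hole px",h,atz(w,h,o["tool_pos"][2]+.032))
print(o["tool_pos"])
E
```

```text
yaw 31.507874059047044 x at y=-.164 0.5009401719674432
yaw 31.49875974733965 x at y=-.164 0.5269476900161219
width 0.023075549712183036 end [ 0.4758747  -0.10126104  0.12      ] [ 0.4663744  -0.10744409  0.12      ] [ 0.485375   -0.09507799  0.12      ]
hole px [252.72489083 227.15720524] [ 0.50989089 -0.14349071  0.27127115]
[ 0.51863632 -0.16208527  0.23927115]
```

```bash
python3 - <<'E'
from h import *
o=get_obs();print(o["tool_pos"],o["tool_rot"])
plan([.5186,-.1621,.2393],114.95,[.5201,-.1738,.150],121.5,3)
E
```

```text
[ 0.51863632 -0.16208527  0.23927115] [-1.79974817e+02 -2.08375599e-02  1.14953902e+02]
row [-0.0037 -0.0013  0.0298] rz -0.0381 n 3 path r min 0.545 max 0.548
```

>>> play_rows --steps '[[[-0.0037, -0.0013, 0.0298, 0, 0, -0.0381, 0.03], [-0.0037, -0.0013, 0.0298, 0, 0, -0.0381, 0.03], [-0.0037, -0.0013, 0.0298, 0, 0, -0.0381, 0.03], [0, 0, 0, 0, 0, 0, 0.03], [0, 0, 0, 0, 0, 0, 0.03], [0, 0, 0, 0, 0, 0, 0.03]]]'

```text
time_s: 9.3
tool_pos: [0.5217, -0.1749, 0.1522]
tool_rot: [179.9, 0.1, 121.4]
force: [-0.0, 0.8, -2.0]
grip_width: 0.0398
grasp_force: 20.0
```

```bash
python3 - <<'E'
from h import *
w=cam("wrist");save(w,"w4.png");np.save("w4.npy",w,allow_pickle=True);o=get_obs();print(o["tool_pos"],o["tool_rot"],o["force"])
cv2.imwrite("pics/v6.png",cv2.resize(w["frame"][60:340,130:380,::-1],None,fx=2.1,fy=2.1,interpolation=2))
g=cv2.cvtColor(w["frame"],cv2.COLOR_RGB2GRAY)
for r in(130,150,170,190):print(r,g[r,225:290].tolist())
E
```

```text
[ 0.52178025 -0.17505074  0.15233585] [1.79881244e+02 1.66071562e-01 1.21396495e+02] [ 0.26775301  0.35200047 -1.20826418]
130 [93, 91, 89, 89, 93, 107, 126, 148, 166, 171, 170, 171, 173, 174, 175, 174, 174, 175, 172, 173, 171, 170, 172, 173, 175, 172, 170, 168, 168, 171, 175, 178, 179, 181, 177, 178, 177, 178, 177, 174, 177, 182, 190, 192, 180, 142, 105, 89, 92, 91, 96, 94, 94, 94, 94, 95, 94, 92, 96, 94, 95, 93, 96, 103, 127]
150 [91, 92, 91, 90, 90, 93, 99, 106, 118, 120, 114, 110, 108, 110, 118, 134, 154, 168, 172, 172, 170, 168, 171, 171, 173, 171, 169, 167, 167, 170, 174, 178, 180, 178, 178, 174, 176, 178, 177, 177, 178, 182, 191, 195, 175, 128, 97, 92, 92, 95, 94, 95, 92, 91, 93, 95, 94, 92, 91, 94, 93, 92, 96, 118, 146]
170 [90, 91, 88, 88, 88, 93, 97, 100, 105, 109, 108, 108, 110, 109, 109, 121, 147, 157, 165, 172, 169, 169, 171, 170, 170, 169, 166, 166, 165, 167, 173, 176, 178, 177, 175, 173, 177, 177, 175, 175, 179, 187, 193, 191, 169, 123, 91, 90, 89, 91, 95, 96, 93, 90, 92, 90, 91, 91, 92, 90, 87, 89, 100, 127, 155]
190 [87, 87, 89, 88, 88, 89, 93, 101, 102, 106, 107, 108, 108, 108, 108, 108, 108, 123, 147, 159, 164, 169, 168, 170, 168, 167, 163, 162, 163, 168, 169, 173, 174, 174, 171, 171, 175, 177, 174, 173, 180, 187, 192, 186, 154, 110, 90, 91, 91, 93, 93, 92, 91, 91, 92, 92, 86, 80, 67, 62, 62, 64, 63, 65, 63]
```

View pics/v6.png

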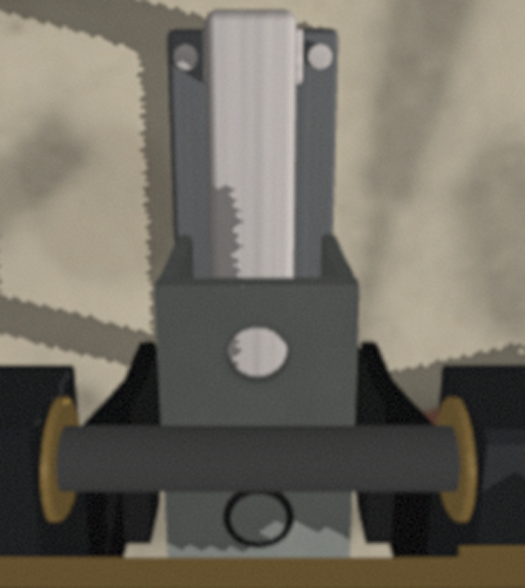

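>>> play_rows --steps '[[[0, -0.0012, 0.01, 0, 0, 0, 0.03], [0, 0, 0.015, 0, 0, 0, 0.03], [0, 0, 0.015, 0, 0, 0, 0.03], [0, 0, 0.012, 0, 0, 0, 0.03], [0, 0, 0.005, 0, 0, 0, 0.03], [0, 0, 0, 0, 0, 0, 0.03], [0, 0, 0, 0, 0, 0, 0.03]]]'

```text
time_s: 10.05
tool_pos: [0.5194, -0.1758, 0.0927]
tool_rot: [180.0, -0.0, 121.4]
force: [-0.4, 0.1, -2.1]
grip_width: 0.0395
grasp_force: 20.0
```

>>> play_rows --steps '[[[0, 0, 0.001, 0, 0, 0, 0.03], [0, 0, 0.001, 0, 0, 0, 0.03], [0, 0, 0, 0, 0, 0, 0.03]]]'

```text
time_s: 10.35
tool_pos: [0.5195, -0.1759, 0.0921]
tool_rot: [-180.0, 0.0, 121.4]
force: [-2.9, 1.1, 5.3]
grip_width: 0.0398
grasp_force: 20.0
```

Contact on the bar; release and rise.

>>> play_rows --steps '[[[0, 0, 0, 0, 0, 0, 0.06], [0, 0, 0, 0, 0, 0, 0.06], [0, 0, 0, 0, 0, 0, 0.06], [0, 0, -0.02, 0, 0, 0, 0.06], [0, 0, -0.04, 0, 0, 0, 0.06], [0, 0, -0.05, 0, 0, 0, 0.06], [0, 0, -0.05, 0, 0, 0, 0.06], [0, 0, 0, 0, 0, 0, 0.06], [0, 0, 0, 0, 0, 0, 0.06], [0, 0, 0, 0, 0, 0, 0.06]]]'

```text
time_s: 11.35
tool_pos: [0.5186, -0.1758, 0.2497]
tool_rot: [-179.9, -0.1, 121.4]
force: [-0.6, -0.1, -0.8]
grip_width: 0.0604
grasp_force: 0.0
```

```bash
python3 - <<'E'
from h import *
w=cam("wrist");save(w,"w5.png");np.save("w5.npy",w,allow_pickle=True);o=get_obs();print(o["time_s"],o["tool_pos"],o["tool_rot"],o["force"])
cv2.imwrite("pics/v7.png",cv2.resize(w["frame"][70:245,170:340,::-1],None,fx=3.3,fy=3.3,interpolation=2))
for t in("bracket","probe"):
    for s in silhouettes("wrist",t)[:1]:print(t,s["p"],s["extent"])
# probe from earlier: w1 view unavailable -> top estimate
print("cap top cam", .4515,-.390)
plan(o["tool_pos"],o["tool_rot"][2],[.45,-.388,.24],100,6)
E
```

```text
11.4 [ 0.51836013 -0.17570107  0.24924206] [-1.79889066e+02 -1.43392974e-01  1.21376038e+02] [ 0.05994608 -0.01112511  0.29432447]
bracket 0.78 [226.7, 134.3, 278.7, 217.7]
cap top cam 0.4515 -0.39
row [-0.0285 -0.0242  0.0015] rz 0.0622 n 6 path r min 0.555 max 0.594
```

View pics/v7.png

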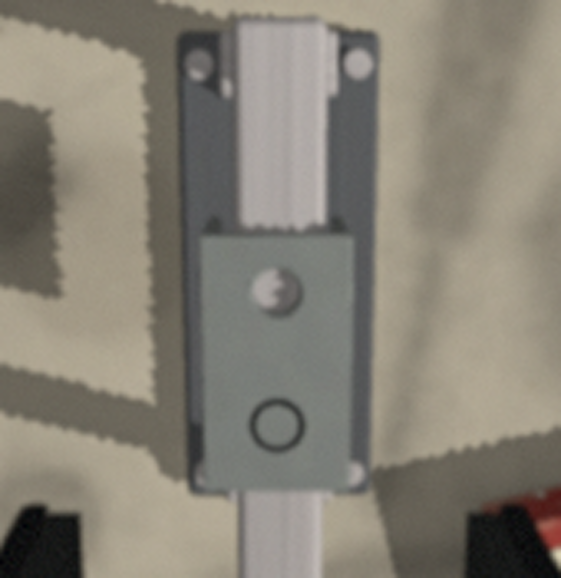

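```bash
python3 - <<'E'
from h import *
w=np.load("w5.npy",allow_pickle=True).item()
g=cv2.cvtColor(w["frame"],cv2.COLOR_RGB2GRAY);x0,y0=244,188
d=(g[y0:y0+22,x0:x0+20]<85).astype(np.uint8)
p=np.argwhere(d)[:,::-1]+[x0,y0];print(len(p),p.min(0),p.max(0));e=cv2.fitEllipse(p.astype(np.float32)) ;print(e)
u=(p.min(0)+p.max(0))/2;print("spot",atz(w,u,.125),atz(w,p.mean(0),.125))
plan([.5184,-.1757,.249],121.4,[.45,-.388,.26],53,10)
E
```

```text
85 [246 191] [261 206]
((253.49501037597656, 198.43759155273438), (14.553753852844238, 14.843649864196777), 72.42208099365234)
spot [ 0.52819224 -0.19038286  0.125     ] [ 0.52812403 -0.19034115  0.125     ]
row [-0.0225 -0.0075 -0.0011] rz 0.1194 n 10 path r min 0.560 max 0.600
```

>>> play_rows --steps '[[[-0.0225, -0.0075, -0.0011, 0, 0, 0.1194, 0.06], [-0.0225, -0.0075, -0.0011, 0, 0, 0.1194, 0.06], [-0.0225, -0.0075, -0.0011, 0, 0, 0.1194, 0.06], [-0.0225, -0.0075, -0.0011, 0, 0, 0.1194, 0.06], [-0.0225, -0.0075, -0.0011, 0, 0, 0.1194, 0.06], [-0.0225, -0.0075, -0.0011, 0, 0, 0.1194, 0.06], [-0.0225, -0.0075, -0.0011, 0, 0, 0.1194, 0.06], [-0.0225, -0.0075, -0.0011, 0, 0, 0.1194, 0.06], [-0.0225, -0.0075, -0.0011, 0, 0, 0.1194, 0.06], [-0.0225, -0.0075, -0.0011, 0, 0, 0.1194, 0.06], [0, 0, 0, 0, 0, 0, 0.06], [0, 0, 0, 0, 0, 0, 0.06]]]'

```text
time_s: 12.7
tool_pos: [0.4506, -0.3884, 0.2612]
tool_rot: [-179.9, -0.0, 53.0]
force: [-0.2, 1.4, -0.0]
grip_width: 0.0598
grasp_force: 0.0
```

```bash
python3 - <<'E'
from h import *
w=cam("wrist");save(w,"w6.png");np.save("w6.npy",w,allow_pickle=True);o=get_obs();print(o["time_s"],o["tool_pos"],o["tool_rot"])
for t in("probe","rest"):
    for s in silhouettes("wrist",t)[:1]:
        m=s["pixels"];print(t,s["p"],s["extent"],np.argwhere(m).mean(0)[::-1])
im=w["frame"][:,:,::-1].copy()
cv2.imwrite("pics/v8.png",np.hstack([cv2.resize(im,(400,300)),cv2.resize(im[140:290,180:330],(400,400),interpolation=2)[:300]]))
E
```

```text
12.75 [ 0.45146279 -0.38752023  0.26135432] [-1.79930448e+02 -5.77802403e-02  5.31125708e+01]
probe 0.87 [237.2, 150.3, 270.5, 195.6] [254.25377107 172.73291925]
rest 0.69 [217.5, 127.4, 291.3, 205.7] [252.73669065 161.22206235]
```

View pics/v8.png

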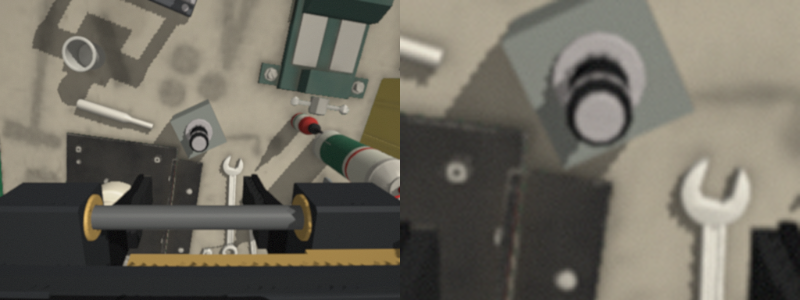

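```bash
python3 - <<'E'
from h import *
w=np.load("w6.npy",allow_pickle=True).item();t=cam("top")
o=get_obs();print("probe cap",atz(w,(255,183.1),.125),"flange",atz(w,(255,170),.066))
for z in(0,.02,.05,.1):print("red",z,atz(w,(390,159),z).round(3))
a=cv2.imread("pics/top0.png")[120:250,350:500]
cv2.imwrite("pics/v9.png",np.vstack([cv2.resize(a,None,fx=2.6,fy=2.6,interpolation=2)[:,:390],cv2.resize(cv2.imread("pics/w6.png")[90:290,330:512],(390,262),interpolation=2)]))
E
```

```text
probe cap [ 0.44989344 -0.39496665  0.125     ] flange [ 0.44936524 -0.39628118  0.066     ]
red 0 [ 0.586 -0.5    0.   ]
red 0.02 [ 0.582 -0.492  0.02 ]
red 0.05 [ 0.576 -0.48   0.05 ]
red 0.1 [ 0.565 -0.46   0.1  ]
```

View pics/v9.png

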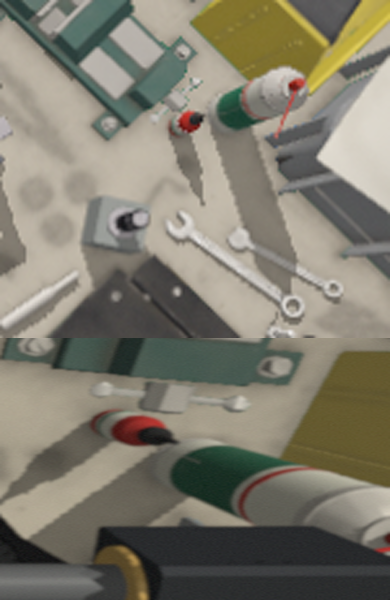

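```bash
python3 - <<'E'
from h import *
o=get_obs();print(o["tool_pos"],o["tool_rot"])
plan(o["tool_pos"],o["tool_rot"][2],[.4498,-.3954,.076],53.1,5)
E
```

```text
[ 0.4519244  -0.38730317  0.26182183] [-1.79976612e+02 -3.51645225e-02  5.31467210e+01]
row [-0.0016  0.0006  0.0372] rz 0.0002 n 5 path r min 0.596 max 0.599
```

>>> play_rows --steps '[[[-0.008, 0.003, 0.02, 0, 0, 0, 0.06], [0, 0, 0.04, 0, 0, 0, 0.06], [0, 0, 0.04, 0, 0, 0, 0.06], [0, 0, 0.04, 0, 0, 0, 0.06], [0, 0, 0.03, 0, 0, 0, 0.06], [0, 0, 0.016, 0, 0, 0, 0.06], [0, 0, 0, 0, 0, 0, 0.06], [0, 0, 0, 0, 0, 0, 0.06]]]'

```text
time_s: 13.7
tool_pos: [0.4495, -0.3971, 0.0774]
tool_rot: [179.9, -0.0, 53.0]
force: [0.9, 0.5, 0.9]
grip_width: 0.0601
grasp_force: 0.0
```

```bash
python3 - <<'E'
from h import *
w=cam("wrist");save(w,"w7.png");np.save("w7.npy",w,allow_pickle=True);o=get_obs();print(o["time_s"],o["tool_pos"],o["tool_rot"],o["force"])
im=w["frame"][:,:,::-1].copy()
for z in(.125,):
    print(proj(w,[o["tool_pos"][0],o["tool_pos"][1],z]))
cv2.imwrite("pics/v10.png",cv2.resize(im[130:384,130:380],None,fx=2.2,fy=2.2,interpolation=2))
E
```

```text
13.75 [ 0.44986924 -0.39756533  0.07813744] [1.79813253e+02 1.27544148e-02 5.29993627e+01] [0.23147679 0.6681563  0.17426742]
[[251.10710281 293.94507355]]
```

View pics/v10.png

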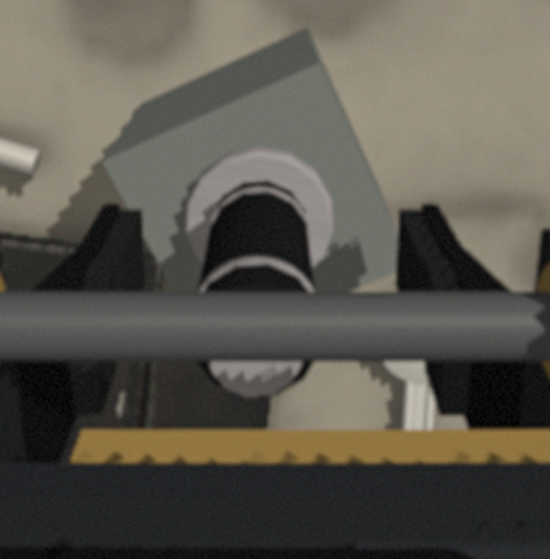

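```bash
python3 - <<'E'
from h import *
w=np.load("w7.npy",allow_pickle=True).item();o=get_obs()
p=np.array(o["tool_pos"]);T=R.from_euler("xyz",o["tool_rot"],degrees=True).as_matrix()
print(p)
a=np.linspace(0,2*np.pi,100)
# fit centre to flange left,right,top extents and cap bottom
from scipy.optimize import least_squares
def f(c):
    C=lambda z,r:proj(w,np.c_[c[0]+r*np.cos(a),c[1]+r*np.sin(a),0*a+z])
    F=C(.066,.019);G=C(.12,.012)
    return [F[:,0].min()-(130+187/2.2),F[:,0].max()-(130+333/2.2),F[:,1].min()-(130+150/2.2),G[:,1].max()-(130+397/2.2),G[:,0].min()-(130+200/2.2),G[:,0].max()-(130+315/2.2)]
s=least_squares(f,p[:2]);print(s.x,np.round(s.fun,1));print("tool-frame offset",T.T@(np.r_[s.x,p[2]]-p))
E
```

```text
[ 0.44986924 -0.39756533  0.07813744]
[ 0.44907189 -0.39587927] [-1.2  1.3  0.2  0.2 -4.   3.8]
tool-frame offset [ 8.66668509e-04 -1.65148894e-03 -5.57572843e-06]
```

>>> play_rows --steps '[[[0.0009, -0.0015, 0.002, 0, 0, 0, 0.06], [0, 0, 0, 0, 0, 0, 0.06], [0, 0, 0, 0, 0, 0, 0.015], [0, 0, 0, 0, 0, 0, 0.015], [0, 0, 0, 0, 0, 0, 0.015], [0, 0, 0, 0, 0, 0, 0.015], [0, 0, 0, 0, 0, 0, 0.015], [0, 0, 0, 0, 0, 0, 0.015]]]' --force 25

```text
time_s: 14.55
tool_pos: [0.4478, -0.3952, 0.0741]
tool_rot: [-180.0, 0.0, 53.0]
force: [-0.8, 0.6, 0.4]
grip_width: 0.0237
grasp_force: 25.0
```

```bash
python3 - <<'E'
from h import *
o=get_obs();print(o["tool_pos"],o["tool_rot"],o["grip_width"])
p=np.array(o["tool_pos"]);p[2]=.21
plan(p,o["tool_rot"][2],[.5281,-.1904,.21],53,6)
plan(p,o["tool_rot"][2],[.5281,-.1904,.21],72,8)
E
```

```text
[ 0.4477724  -0.39518226  0.07412857] [-1.79994170e+02  4.57451517e-03  5.29712618e+01] 0.023688631441210375
row [ 0.0353 -0.0099 -0.    ] rz -0.0001 n 6 path r min 0.561 max 0.586
row [ 0.0274 -0.0035 -0.    ] rz -0.0415 n 8 path r min 0.561 max 0.592
```

>>> play_rows --steps '[[[0, 0, -0.02, 0, 0, 0, 0.015], [0, 0, -0.03, 0, 0, 0, 0.015], [0, 0, -0.04, 0, 0, 0, 0.015], [0, 0, -0.04, 0, 0, 0, 0.015], [0, 0, -0.016, 0, 0, 0, 0.015], [0, 0, 0, 0, 0, 0, 0.015]]]'

```text
time_s: 15.15
tool_pos: [0.4492, -0.3962, 0.2233]
tool_rot: [179.7, 0.0, 53.0]
force: [0.3, 0.4, -0.5]
grip_width: 0.0236
grasp_force: 25.0
```

>>> play_rows --steps '[[[0.0353, -0.0099, 0, 0, 0, 0, 0.015], [0.0353, -0.0099, 0, 0, 0, 0, 0.015], [0.0353, -0.0099, 0, 0, 0, 0, 0.015], [0.0353, -0.0099, 0, 0, 0, 0, 0.015], [0.0353, -0.0099, 0, 0, 0, 0, 0.015], [0.0353, -0.0099, 0, 0, 0, 0, 0.015], [0, 0, 0, 0, 0, 0, 0.015], [0, 0, 0, 0, 0, 0, 0.015], [0, 0, 0, 0, 0, 0, 0.015]]]'

```text
time_s: 16.05
tool_pos: [0.5268, -0.1915, 0.2187]
tool_rot: [-179.9, 0.1, 52.9]
force: [-0.1, -0.5, -0.3]
grip_width: 0.0235
grasp_force: 25.0
```

```bash
python3 - <<'E'
from h import *
w=cam("wrist");save(w,"w8.png");np.save("w8.npy",w,allow_pickle=True);o=get_obs();print(o["time_s"],o["tool_pos"],o["tool_rot"],o["force"],o["grip_width"])
p=np.array(o["tool_pos"])
for n in("spot","tip","probe","bracket"):
    for s in silhouettes("wrist",n)[:1]:print(n,s["p"],s["extent"])
print("spot px",proj(w,[.5281,-.1904,.125]),"tip px",proj(w,p-[0,0,.062]),"flange px",proj(w,p-[0,0,.008]))
im=w["frame"][:,:,::-1].copy()
s=cam("scene");save(s,"s8.png")
P=proj(s,[.5281,-.1904,.125])[0].astype(int);print(P)
cv2.imwrite("pics/v11.png",np.hstack([cv2.resize(im[110:310,150:350],(500,500),interpolation=2),cv2.resize(s["frame"][P[1]-50:P[1]+30,P[0]-24:P[0]+24,::-1],(300,500),interpolation=2)]))
E
```

```text
16.1 [ 0.52690733 -0.19184047  0.21901963] [-1.79914244e+02  6.66135345e-02  5.28365611e+01] [-0.99283226 -0.60156779 -1.91969669] 0.02332445049565313
spot 0.82 [180.5, 135.4, 285.6, 204.9]
probe 0.57 [222.4, 315.2, 244.4, 328.9]
bracket 0.73 [180.3, 135.0, 286.4, 206.2]
spot px [[251.55152855 188.01236288]] tip px [[251.25271555 203.39027308]] flange px [[250.77085209 235.35621601]]
[309 166]
```

View pics/v11.png

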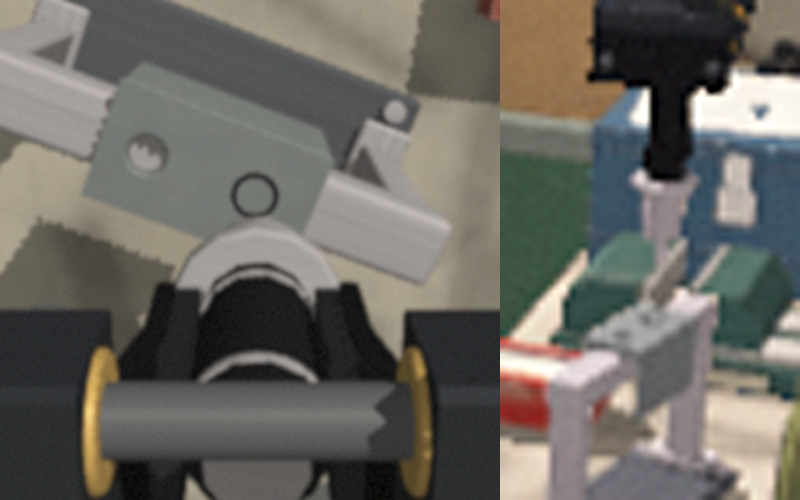

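```bash
cat >> h.py <<'E'
def flange(w,o,pts,dz=-.008):
    from scipy.optimize import least_squares
    p=np.array(o["tool_pos"])+[0,0,dz]
    P=np.array([atz(w,u,p[2]) for u in pts])
    s=least_squares(lambda c:np.hypot(P[:,0]-c[0],P[:,1]-c[1])-.019,p[:2]);return s.x,s.fun
E
python3 - <<'E'
from h import *
w=np.load("w8.npy",allow_pickle=True).item();o=get_obs();p=np.array(o["tool_pos"])
g=cv2.cvtColor(w["frame"],cv2.COLOR_RGB2GRAY).astype(float)
pts=[]
for c in range(226,280,4):
    col=g[190:232,c];d=np.diff(col);i=int(d.argmax());pts.append((c,190.5+i));print(c,190.5+i,round(d[i]),end="; ")
hand=[(150+x/2.5,110+y/2.5) for x,y in((190,265),(215,237),(255,222),(300,236),(330,268))]
T=R.from_euler("xyz",o["tool_rot"],degrees=True).as_matrix()
for q in(hand,[a for a in pts]):
    c,f=flange(w,o,q);print(c,np.round(f*1e3,1),"spot-probe in tool:",(T.T@np.r_[np.array([.5281,-.1904])-c,0]).round(4),"probe-TCP",(T.T@np.r_[c-p[:2],0]).round(4))
# ring in this image
d=(g[176:200,240:264]<75).astype(np.uint8);q=np.argwhere(d)[:,::-1]+[240,176];u=(q.min(0)+q.max(0))/2;print(len(q),q.min(0),q.max(0),atz(w,u,.125),p)
E
```

```text
226 212.5 15; 230 209.5 20; 234 206.5 16; 238 222.5 26; 242 219.5 30; 246 217.5 43; 250 217.5 41; 254 217.5 39; 258 217.5 45; 262 219.5 32; 266 221.5 35; 270 203.5 15; 274 207.5 15; 278 209.5 23; [ 0.52873526 -0.19183007] [-1.1  0.1  1.1  0.  -1. ] spot-probe in tool: [ 0.0008 -0.0014 -0.    ] probe-TCP [ 0.0001  0.0013 -0.    ]
[ 0.52536986 -0.19679257] [ 4.6  4.8  5.2 -3.6 -3.2 -2.8 -3.2 -3.4 -3.3 -3.9 -4.2  5.9  4.7  4.7] spot-probe in tool: [ 0.0067 -0.0017 -0.    ] probe-TCP [-0.0059  0.0016  0.    ]
75 [243 179] [260 196] [ 0.52832028 -0.19004286  0.125     ] [ 0.52764069 -0.19112212  0.22002892]
```

```bash
cat >> h.py <<'E'
def arc(w,c0=222,c1=284):
    g=cv2.GaussianBlur(cv2.cvtColor(w["frame"],cv2.COLOR_RGB2GRAY),(3,3),0).astype(float);pts=[]
    for c in range(c0,c1,3):
        d=g[194:228,c+0]-g[190:224,c];i=np.argmax(d>14)
        if d[i]>14: i=i+int(np.argmax(d[i:i+5]));pts.append((c,192+i))
    return pts
E
python3 - <<'E'
from h import *
w=np.load("w8.npy",allow_pickle=True).item();o=get_obs();p=np.array(o["tool_pos"])
q=arc(w);print(q)
T=R.from_euler("xyz",o["tool_rot"],degrees=True).as_matrix()
q=[a for a in q if a[1]<217];c,f=flange(w,o,q);print(c,np.round(f*1e3,1),"probe-TCP",(T.T@np.r_[c-p[:2],0]).round(4))
E
```

```text
[(222, np.int64(202)), (225, np.int64(203)), (228, np.int64(204)), (231, np.int64(209)), (234, np.int64(207)), (237, np.int64(204)), (240, np.int64(203)), (243, np.int64(193)), (246, np.int64(196)), (249, np.int64(198)), (252, np.int64(198)), (255, np.int64(197)), (258, np.int64(196)), (261, np.int64(192)), (264, np.int64(201)), (267, np.int64(202)), (270, np.int64(204)), (273, np.int64(198)), (276, np.int64(192)), (279, np.int64(211)), (282, np.int64(212))]
[ 0.53011824 -0.18970919] [ 3.7  2.2  0.7 -2.4 -2.6 -2.1 -2.3  2.3  0.4 -0.9 -1.  -0.5  0.2  2.6
 -1.7 -1.7 -1.9  1.7  5.3 -1.6 -0.7] probe-TCP [ 0.0026  0.0011 -0.    ]
```

```bash
python3 - <<'E'
from h import *
w=np.load("w8.npy",allow_pickle=True).item();o=get_obs();p=np.array(o["tool_pos"])
T=R.from_euler("xyz",o["tool_rot"],degrees=True).as_matrix()
q=[(231,208.5),(234,206.5),(237,204.3),(240,203),(264,201.5),(267,202.5),(270,204),(279,211)]
for dz in(-.006,-.008,-.011):
    c,f=flange(w,o,q,dz);print(c,np.round(f*1e3,1),"probe-TCP",(T.T@np.r_[c-p[:2],0]).round(4))
print(p, (T.T@np.r_[np.array([.5283,-.1901])-p[:2],0]).round(4))
E
```

```text
[ 0.52935644 -0.19136491] [-0.1 -0.2  0.1  0.1  0.2  0.2  0.  -0.4] probe-TCP [ 0.0008  0.0015 -0.    ]
[ 0.52898427 -0.19186684] [-0.1 -0.2  0.1  0.1  0.2  0.2  0.  -0.3] probe-TCP [ 0.0002  0.0015 -0.    ]
[ 0.52842683 -0.19261839] [-0.1 -0.2  0.1  0.   0.1  0.1  0.  -0.3] probe-TCP [-0.0007  0.0015 -0.    ]
[ 0.52764069 -0.19112212  0.22002892] [ 0.0012 -0.0001 -0.    ]
```

>>> play_rows --steps '[[[0.0012, -0.0012, 0.01, 0, 0, 0, 0.015], [0, 0, 0.01, 0, 0, 0, 0.015], [0, 0, 0.005, 0, 0, 0, 0.015], [0, 0, 0, 0, 0, 0, 0.015], [0, 0, 0, 0, 0, 0, 0.015]]]'

```text
time_s: 16.85
tool_pos: [0.5276, -0.1886, 0.1949]
tool_rot: [-180.0, 0.0, 53.0]
force: [-0.2, 0.1, -1.0]
grip_width: 0.0235
grasp_force: 25.0
```

```bash
python3 - <<'E'
from h import *
A=[]
for i in range(6):
    s=cam("scene") if i%2 else cam("top");o=get_obs();A.append(np.r_[o["tool_pos"],o["force"]])
    if i==1:save(s,"s9.png")
A=np.array(A);print(A.round(4),A.mean(0).round(4),o["time_s"])
w=cam("wrist");save(w,"w9.png");np.save("w9.npy",w,allow_pickle=True)
g=cv2.cvtColor(w["frame"],cv2.COLOR_RGB2GRAY)
print("ring px exp",proj(w,[.5283,-.1901,.125]))
for r in range(176,214,3):print(r,g[r,222:286:3].tolist())
E
```

```text
[[ 0.5279 -0.1887  0.1953  0.241   0.4208 -2.1055]
 [ 0.528  -0.1887  0.1955 -0.3252 -0.261  -1.5794]
 [ 0.528  -0.1887  0.1956  0.5713 -0.2003 -0.6129]
 [ 0.528  -0.1887  0.1955 -0.2646 -0.928  -0.8563]
 [ 0.528  -0.1887  0.1955  0.0195  0.8429 -0.9626]
 [ 0.5279 -0.1887  0.1955 -0.0165  0.2805 -1.3507]] [ 0.5279 -0.1887  0.1955  0.0376  0.0258 -1.2446] 17.15
ring px exp [[252.30310092 200.45298046]]
176 [118, 118, 118, 120, 119, 118, 120, 122, 122, 122, 122, 120, 121, 127, 131, 127, 122, 122, 123, 123, 117, 81]
179 [119, 120, 118, 118, 117, 118, 116, 120, 120, 121, 121, 122, 120, 121, 119, 123, 129, 130, 123, 119, 123, 87]
182 [121, 120, 119, 118, 119, 120, 118, 119, 122, 122, 119, 121, 122, 121, 119, 118, 120, 120, 126, 131, 130, 104]
185 [121, 120, 119, 118, 119, 119, 122, 121, 122, 120, 120, 121, 121, 119, 120, 119, 118, 120, 121, 120, 122, 126]
188 [122, 121, 119, 120, 120, 122, 122, 123, 123, 121, 121, 120, 122, 120, 119, 118, 120, 118, 119, 120, 122, 120]
191 [121, 121, 120, 120, 121, 122, 121, 121, 118, 95, 80, 99, 118, 121, 118, 118, 120, 119, 119, 119, 119, 146]
194 [121, 121, 119, 119, 120, 119, 119, 115, 54, 91, 109, 95, 49, 114, 119, 121, 122, 121, 119, 116, 122, 183]
197 [121, 120, 120, 118, 118, 119, 118, 73, 103, 119, 130, 138, 125, 65, 120, 121, 122, 120, 118, 120, 140, 168]
200 [120, 119, 118, 119, 117, 118, 114, 106, 125, 139, 148, 149, 146, 146, 136, 119, 121, 119, 120, 118, 154, 158]
203 [118, 118, 117, 118, 116, 122, 137, 154, 165, 173, 172, 172, 176, 173, 170, 159, 128, 118, 117, 129, 157, 155]
206 [118, 119, 120, 110, 127, 160, 164, 160, 160, 158, 157, 158, 158, 161, 164, 174, 173, 143, 119, 145, 151, 154]
209 [119, 119, 104, 135, 159, 158, 158, 157, 159, 158, 159, 160, 162, 160, 160, 158, 164, 175, 158, 151, 151, 149]
212 [117, 106, 144, 160, 158, 159, 160, 159, 161, 159, 158, 158, 160, 159, 159, 161, 161, 162, 172, 165, 151, 152]
```

```bash
python3 - <<'E'
from h import *
from scipy.optimize import least_squares
w=np.load("w9.npy",allow_pickle=True).item();o=get_obs();p=np.array(o["tool_pos"])
T=R.from_euler("xyz",o["tool_rot"],degrees=True).as_matrix()
g=cv2.cvtColor(w["frame"],cv2.COLOR_RGB2GRAY)
q=[(c,r) for r in range(188,200) for c in range(240,265) if g[r,c]<92]
P=np.array([atz(w,u,.125) for u in q]);s=least_squares(lambda c:np.hypot(P[:,0]-c[0],P[:,1]-c[1])-.00675,p[:2]);print("ring",s.x,np.abs(s.fun).max(),len(q))
pts=[(230.5,209),(276.2,209),(233.8,206),(273.5,206),(239.5,203),(268.8,203),(227.5,212)]
c,f=flange(w,o,pts);print("probe",c,np.round(f*1e3,1),"tcp",p,"cam-tcp",(T.T@(-w["view"][:3,:3].T@w["view"][:3,3]-p)).round(4))
D=lambda a:(T.T@np.r_[a,0])[:2].round(4)
print("ring-probe",D(s.x-c),"ring-tcp",D(s.x-p[:2]),"cam x axis",(T.T@w["view"][0,:3]).round(4))
# scene-camera cross-check: tip & ring
for n in("tip","probe"):
    for q in silhouettes("scene",n)[:1]:
        m=q["pixels"];i=np.argwhere(m);b=i[i[:,0]>=i[:,0].max()-3];print(n,q["p"],q["extent"],b.mean(0)[::-1])
sc=cam("scene");print("ring px",proj(sc,np.r_[s.x,.125]),"tip pred",proj(sc,p-[0,0,.062]),"tip if at ring",proj(sc,np.r_[s.x,p[2]-.062]))
E
```

```text
ring [ 0.52809944 -0.19039233] 0.0010180425551887494 62
probe [ 0.52972773 -0.18942198] [-0.1 -0.4  0.1  0.1  0.2  0.3 -0.2] tcp [ 0.5278475  -0.18867527  0.19539105] cam-tcp [ 0.0753  0.0012 -0.1623]
ring-probe [-0.0018 -0.0007] ring-tcp [-0.0012  0.0012] cam x axis [-4.e-04  1.e+00 -8.e-04]
probe 0.62 [305.8, 135.3, 317.5, 159.0] [309.84615385 159.        ]
ring px [[309.57750281 166.6164657 ]] tip pred [[309.3552977  164.58065218]] tip if at ring [[309.72557458 164.49461504]]
```

>>> play_rows --steps '[[[-0.0014, 0, 0.003, 0, 0, 0, 0.015], [0, 0, 0.003, 0, 0, 0, 0.015], [0, 0, 0.002, 0, 0, 0, 0.015], [0, 0, 0.002, 0, 0, 0, 0.015], [0, 0, 0.001, 0, 0, 0, 0.015], [0, 0, 0, 0, 0, 0, 0.015], [0, 0, 0, 0, 0, 0, 0.015], [0, 0, 0, 0, 0, 0, 0.015]]]'

```text
time_s: 18.15
tool_pos: [0.5268, -0.1898, 0.1843]
tool_rot: [180.0, 0.0, 53.0]
force: [-0.9, -0.8, 1.5]
grip_width: 0.0237
grasp_force: 25.0
```

```bash
cat > f.py <<'E'
from h import *
A=[]
for i in range(10):
    cam("top");o=get_obs();A.append(np.r_[o["tool_pos"],o["force"],o["wrist_torque"]])
print(np.mean(A,0).round(4),"+-",(np.std(A,0)/3).round(4)[3:6],o["grip_width"],o["time_s"])
E
python3 f.py
```

```text
[ 5.2680e-01 -1.8980e-01  1.8420e-01 -1.3114e+00  1.1970e-01  9.7030e-01
 -2.6000e-02  3.2930e-01  2.0000e-04] +- [0.1075 0.1169 0.1339] 0.023520133178644518 18.65
```

>>> play_rows --steps '[[[0, 0, 0.001, 0, 0, 0, 0.015], [0, 0, 0.001, 0, 0, 0, 0.015], [0, 0, 0.0004, 0, 0, 0, 0.015], [0, 0, 0, 0, 0, 0, 0.015], [0, 0, 0, 0, 0, 0, 0.015], [0, 0, 0, 0, 0, 0, 0.015]]]'

```text
time_s: 19.25
tool_pos: [0.5269, -0.1898, 0.1818]
tool_rot: [180.0, 0.0, 53.0]
force: [-1.9, 0.1, 2.2]
grip_width: 0.0237
grasp_force: 25.0
```

```bash
python3 f.py; python3 - <<'E'
from h import *
from scipy.optimize import least_squares
w=cam("wrist");save(w,"w10.png");o=get_obs();p=np.array(o["tool_pos"])
T=R.from_euler("xyz",o["tool_rot"],degrees=True).as_matrix()
g=cv2.cvtColor(w["frame"],cv2.COLOR_RGB2GRAY)
print("ring px exp",proj(w,[.5281,-.1904,.125]),"flange top exp",proj(w,np.r_[p[:2]+.019*T[:2,0],p[2]-.008]),o["tool_rot"])
# flange arc: bright rise; ring top if visible
for r in range(190,216,2):print(r,g[r,225:285:3].tolist())
# bolt hole
E
```

```text
[ 0.5269 -0.1898  0.1818 -1.8526  0.1197  2.486  -0.0353  0.4555  0.0092] +- [0.1795 0.1054 0.1024] 0.02359554090636433 19.75
ring px exp [[252.64885989 205.15526649]] flange top exp [[250.19390802 201.5227811 ]] [1.79996266e+02 6.56844601e-03 5.29680816e+01]
190 [120, 120, 118, 121, 121, 123, 121, 122, 122, 123, 123, 121, 120, 119, 120, 118, 119, 119, 118, 120]
192 [124, 122, 119, 121, 122, 123, 122, 120, 121, 120, 121, 121, 119, 120, 120, 120, 119, 119, 120, 118]
194 [122, 120, 123, 122, 120, 121, 121, 120, 111, 102, 106, 120, 121, 120, 118, 118, 119, 120, 119, 120]
196 [122, 120, 121, 120, 120, 120, 119, 108, 70, 75, 96, 97, 121, 121, 118, 117, 118, 120, 121, 119]
198 [120, 122, 117, 120, 118, 119, 113, 107, 116, 129, 144, 133, 127, 122, 119, 122, 121, 118, 119, 118]
200 [119, 119, 119, 118, 119, 113, 110, 125, 138, 150, 147, 146, 149, 136, 121, 122, 121, 120, 120, 118]
202 [119, 118, 119, 118, 116, 124, 138, 151, 165, 173, 171, 165, 161, 157, 144, 121, 122, 120, 120, 118]
204 [118, 119, 119, 113, 135, 152, 164, 169, 167, 163, 168, 172, 177, 176, 171, 141, 120, 118, 120, 124]
206 [119, 119, 111, 124, 159, 165, 160, 160, 159, 158, 159, 158, 162, 166, 177, 170, 139, 120, 115, 138]
208 [119, 110, 117, 154, 160, 157, 159, 161, 160, 160, 161, 160, 158, 158, 162, 173, 168, 142, 114, 151]
210 [114, 108, 149, 160, 159, 156, 158, 157, 160, 159, 160, 160, 161, 161, 160, 162, 172, 170, 132, 151]
212 [106, 143, 160, 159, 159, 158, 160, 159, 159, 158, 159, 159, 158, 161, 161, 160, 163, 173, 161, 149]
214 [120, 160, 160, 158, 159, 160, 160, 157, 149, 146, 140, 155, 160, 160, 158, 158, 160, 162, 175, 152]
```

```bash
python3 -c "
from cell import sign_off
print(sign_off())"
```

```text
the job is handed in; nothing more can be done
None
```

The job is handed in. The bracket sits astride the middle of the bar, and the gripper still holds the probe upright in the inked ring (tip estimated 1–2 mm off centre), its tip pushed in about 5.2–5.5 mm at about 3.7 N, with about 1.9 N of sideways force. I left the cup, valve body and drift punch alone and took about 20 s, but I viewed 11 pictures, one over the limit of 10.

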